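# Load a sloping service-kit tray

### The job

Lift the lid off the sloping kit tray by its knob and lay it, without dropping it, flat on the bare counter, knob up. Then drop the black relay (pins up) fully down into the square pocket and the brass air coupling (hexagon end first) fully down into the round pocket, so that each stands square in its pocket. Leave the bolt, the rubber stamp and the padlock where they are.

Things in the scene. Friction and masses are not known exactly. Their poses are not given: they have to be found in the camera images.
- stand: Fixed steel-wire stand, about 115 x 130 mm, origin on the counter; x to the far, uphill side, y along the tray, z up. It carries the kit tray: a fixed grey plastic block 84 (x) x 150 (y) x 34 mm whose top face is tilted 25 degrees, lower edge towards the robot; the middle of its underside is 36 mm above the origin.
- pocket_square (a point): Centre of the square pocket's mouth in the tray's top face, 37 mm from the tray's middle towards +y. Axes: z is the outward normal of the tilted top face (the pocket's axis), y along the tray, x uphill. Pocket 34 x 34 mm, sides along x and y, flat floor 26 mm deep. Under the lid at the start.
- pocket_round (a point): Centre of the mouth of the round pocket, in the same top face, 74 mm from the square one towards -y; axes as for the square pocket. A round bore 33 mm in diameter with a flat floor 26 mm deep, parallel to the square pocket. Covered by the lid at the start.
- lid: Loose aluminium lid, 95 (x) x 161 (y) x 14 mm without the knob, 160 g, that lies over the tray's top with a 10 mm skirt around it (2.5 mm play). Origin in the middle of the skirt's lower edge plane; z out through the knob. The upper face of its plate is at z = 14 mm. On the tray it is tilted 25 degrees like the tray.
- lid_knob (a point): Grip point on the axis of the lid's upright round black knob, 38 mm along z from the lid's origin (24 mm above its plate). Axes as the lid. The knob is 26 mm in diameter, with a 34 mm base flange 3 mm high, and ends 34 mm above the plate.
- relay: Black plug-in relay lying on its cap, metal pins up. Square body 27 x 28 mm, 26 mm high, pins to 36 mm; 30 g. Origin at the centre of its underside (x from -13 to 14 mm, y from -14 to 14), z up to the pins. It stands loose on the counter; sides along its x and y.
- coupling: Brass air coupling standing on its hexagon, 50 mm high, 90 g. Hexagon 26 mm across corners (x), 22 mm across flats (y), 14 mm high; above it a barrel up to 20 mm in diameter. Origin at the centre of its underside, z up the barrel. It stands loose on the counter.
- bolt: Steel hexagon bolt standing on its head, 28 mm across, 70 mm high; origin at the centre of its underside. To be left alone.
- stamp: Wooden rubber stamp with upright handle, 28 x 54 x 70 mm; origin at the centre of its underside. To be left alone.
- padlock: Brass padlock lying flat, 57 x 40 x 14 mm; origin at the centre of its underside. To be left alone.

How it is judged:
By the outcome, as a careful person would: the job done as asked, in the order asked, and still so for the second after the job is handed in, with the robot touching nothing.
It also fails if it takes over 64 s, if anything falls off the work surface, if the arm or the gripper's body presses on something with over 40 N, if the wrist force passes 120 N, or if a joint passes its speed limit or range.

### The arm

A 7-joint arm with a two-finger parallel gripper is mounted at the origin on a cart in front of the work surface, level with it; the furniture and walls round the work are solid. World frame = base frame: x ahead of the robot, y to its left, z up, the work surface at z = 0. Lengths are in m, angles in rad, forces in N, time in s.
With the tool pointing down it reaches from about 0.425 to 0.925 m from the base axis. Payload 6.8 kg.
Tool frame: the origin (TCP) lies at the very end of the fingers, on their centre line; the grasp point (between the pads) lies 19 mm behind it; z points along the fingers, y is the line along which they close (so a half turn about z gives the same grasp; the last joint's range is limited). The gripper opens to 85 mm and grips with 20 to 120 N. Pads are 22 mm wide; open, the fingers measure 114 mm over their backs; the gripper's body (76 mm by 85 mm) begins 54 mm behind the grasp point. The pads swing forward as they close: fully open they stand 13 mm farther back than shut.
Start: joints at [-1.304, 0.477, 0.022, 1.555, -0.011, 1.109, -0.083], TCP at [0.247, 0.628, 0.231] pointing down, gripper open.
Joint ranges: [-2.96, 2.96], [-0.34, 2.1], [-1.41, 1.46], [0.24, 2.44], [-1.37, 4.51], [0.17, 1.92], [-2.96, 2.96]. Speed limits (rad/s): [2.39, 2.39, 3.14, 3.14, 3.14, 3.14, 3.14].

### API

Orientations are given as a unit quaternion [w, x, y, z].
In Python, from station import bot gives the robot as it stands.
- The arm moves only by the tool jog_arm, never from a script. Its argument "motion" is a list of rows, each a list of 7 numbers: the turn, a rotation vector about the tool's x, y, z in rad, then the shift along the tool's x, y, z in mm, then the finger opening in mm, from 0 to 85.4. A call has 1 to 10 rows; each row is the pose to reach, as a shift and turn from the pose commanded when the call began, along the tool's axes at that moment; what a row does not reach only later rows make up. A row lasts 1/8 s, in which the tool goes at most 62.5 mm and 10.7 degrees, less where a joint would pass 70% of its speed; a pose out of reach is approached as far as the arm can. A call with a gripper value outside its range is refused whole. The fingers move at their own pace and stop on an object; "grip_force" is the grip in N (left out, the last holds). Time passes only in rows, so rows that repeat a pose let the fingers close. It gives the time, the measured TCP pose, the force, the opening and the grip force at its end, in the units of the state.
- bot.get_obs(): the state, without advancing time (a new reading comes with each control period).
- bot.read_camera(name): name is "scene" or "top" or "wrist"; returns a dict with "pixels" (480x640x3 uint8, red, green, blue), "camera_matrix" (3x3 intrinsics, pixels), "T" (4x4, takes a point from camera to world coordinates); the wrist camera has in their place "tool_from_camera" (4x4, takes a point from camera to tool coordinates, whose origin is the TCP and whose axes are the flange's). Camera axes: x right, y down, z forward; pixel columns grow to the right and rows downward; lengths in m; the calibration is good to about 2 mm. A picture is of the moment at which its call begins: read the wrist's pose just before it. There is no depth.
- bot.hand_in(): hands the job in; it is judged then, once.
Trained networks look in a picture, given as the dict that the camera call returned (one of the last four; its "shot" number tells which), for a name from the list of things; names that differ only in an ending like _2 or _b are one class to them, and where a whole thing is asked for, a point or a joint stands for the part that bears it (a point fixed in the world has none). Each returns a list of dicts, best first, with "score" (0 to 1); they miss things now and then, are a little off and sometimes report something else, mostly with a low value. They report only what shows in the picture. A call takes as long as a camera call.
- bot.spot_in(thing, picture): "xy" ([column, row] in pixels, amid what is visible of it).
- bot.tip_of(thing, picture): "xy" ([column, row] in pixels: a listed point, or the origin of a listed thing).
The state is a dict: "t": time; "q": joint angles; "joint_vel": joint speeds; "joint_torque": joint torques, N m; "eef_pos": TCP position; "tool_rot": TCP orientation; "contact_force": force on the tool from outside, world axes, zero at the start; "torque": the same for the moment, N m; "gripper_width": opening from 0.0 (shut) to 1.0 (fully open); "grasp_force": force on a finger pad.
Only numpy, scipy, OpenCV 4.12 (cv2) and the standard library are available. Lean on these libraries where they do the work, as an engineer would, in place of code of your own. Each camera call takes 0.05 s, during which the arm holds its last target. There are 200 camera calls.

## Working session

There is one attempt and no reset: what is moved stays moved. The work goes in short steps, Python scripts to look and compute and a tool call to move; the robot and the scene stay as the last step left them, time stands still between calls to the robot, and variables do not carry over. Pictures are saved under pics/ and viewed, at most 10 in all, crops included, and the job is handed in when it is done.

Besides the shell and the picture viewer there is one more tool, called after "Call:" by a JSON object that holds its "method" and its "body". jog_arm: Moves the arm, as the interface text tells. Its arguments: {"type":"object","properties":{"motion":{"type":"array"},"grip_force":{"type":"number"}},"required":["motion"]}

```bash
ls; mkdir -p pics
cat > h.py <<'E'
import numpy as np, cv2
from scipy.spatial.transform import Rotation as R
from station import bot
def cam(n):
    o=bot.get_obs(); p=bot.read_camera(n)
    if n=="wrist":
        w,x,y,z=o["tool_rot"]; T=np.eye(4); T[:3,:3]=R.from_quat([x,y,z,w]).as_matrix(); T[:3,3]=o["eef_pos"]
        p["W"]=T@np.array(p["tool_from_camera"])
    else: p["W"]=np.array(p["T"])
    return p
def ray(p,xy):
    d=np.linalg.inv(np.array(p["camera_matrix"]))@np.array([xy[0],xy[1],1.]); W=p["W"]
    return W[:3,3],W[:3,:3]@d
def on(p,xy,z):
    c,d=ray(p,xy); return c+d*(z-c[2])/d[2]
def proj(p,X):
    q=np.linalg.inv(p["W"])@np.append(X,1); u=np.array(p["camera_matrix"])@q[:3]; return u[:2]/u[2]
def tri(rs):
    A=np.zeros((3,3));b=np.zeros(3)
    for c,d in rs:
        d=d/np.linalg.norm(d);M=np.eye(3)-np.outer(d,d);A+=M;b+=M@c
    return np.linalg.solve(A,b)
def save(p,n): cv2.imwrite("pics/"+n,cv2.cvtColor(p["pixels"],cv2.COLOR_RGB2BGR))
E
python3 - <<'E'
from h import *
np.set_printoptions(precision=4,suppress=True)
o=bot.get_obs();print(o)
P={n:cam(n) for n in("scene","top")}
for n in P: save(P[n],n+"0.png"); print(n,P[n]["W"][:3,3], P[n]["W"][:3,2])
for t in ["lid_knob","lid","relay","coupling","bolt","stamp","padlock","stand"]:
    r=[]
    for n in P:
        l=bot.tip_of(t,P[n])
        if l: 
            r.append(ray(P[n],l[0]["xy"])); print(t,n,[(np.round(a["xy"]),round(a["score"],2)) for a in l[:2]],on(P[n],l[0]["xy"],0))
    if len(r)==2: print("   tri",tri(r))
E
```

```text
pics
{'t': 0.0, 'q': array([-1.3041,  0.4778,  0.0224,  1.5565, -0.0115,  1.1093, -0.0831]), 'joint_vel': array([-0.0003,  0.0001,  0.0006,  0.0001, -0.0002, -0.0002,  0.0002]), 'joint_torque': array([ -0.0011, -59.6448,   1.6075, -28.1194,   0.0124,   0.0094,
         0.    ]), 'eef_pos': array([0.2469, 0.6276, 0.2303]), 'tool_rot': array([-0.0001,  0.1863,  0.9825, -0.0009]), 'contact_force': array([-0.5738,  0.1658,  0.3676]), 'torque': array([-0.0175,  0.0107, -0.0642]), 'grasp_force': 0.0, 'gripper_width': 0.9980350380328843}
scene [-0.1203 -0.487   0.4401] [ 0.7549  0.5262 -0.3916]
top [ 0.431  -0.0447  1.1029] [ 0.0998 -0.0098 -0.995 ]
lid_knob scene [(array([293., 216.]), 0.57)] [0.82   0.2597 0.    ]
lid_knob top [(array([224., 170.]), 0.91)] [0.662  0.1437 0.    ]
   tri [0.6476 0.1273 0.0797]
lid scene [(array([291., 226.]), 0.65), (array([324., 312.]), 0.29)] [0.7593 0.2185 0.    ]
lid top [(array([229., 167.]), 0.64)] [0.6679 0.135  0.    ]
   tri [0.654  0.1292 0.0539]
relay scene [(array([447., 310.]), 0.62)] [ 0.5803 -0.2852  0.    ]
relay top [(array([456., 225.]), 0
[... 251 characters left out ...]
rray([390., 291.]), 0.82), (array([296., 245.]), 0.34)] [ 0.5875 -0.1664  0.    ]
bolt top [(array([390., 221.]), 0.68)] [ 0.5735 -0.158   0.    ]
   tri [ 0.5766 -0.1638  0.0036]
stamp scene [(array([380., 337.]), 0.56), (array([446., 314.]), 0.5)] [ 0.4388 -0.2209  0.    ]
stamp top [(array([426., 292.]), 0.66)] [ 0.4481 -0.2243  0.    ]
   tri [ 0.4461 -0.2215 -0.0037]
padlock scene [(array([224., 294.]), 0.67)] [0.3923 0.1002 0.    ]
padlock top [(array([241., 316.]), 0.69)] [0.4002 0.1049 0.    ]
   tri [ 0.3993  0.1065 -0.0054]
stand scene [(array([295., 245.]), 0.88)] [0.6607 0.1288 0.    ]
stand top [(array([227., 169.]), 0.72)] [0.6642 0.1384 0.    ]
   tri [ 0.6667  0.137  -0.0043]
```

View pics/scene0.png

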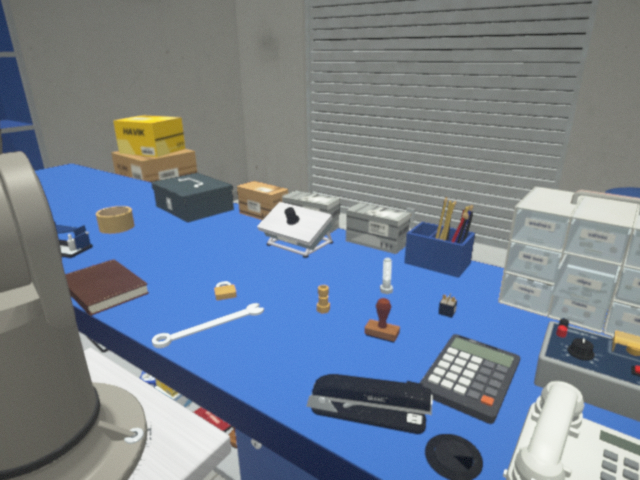

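View pics/top0.png

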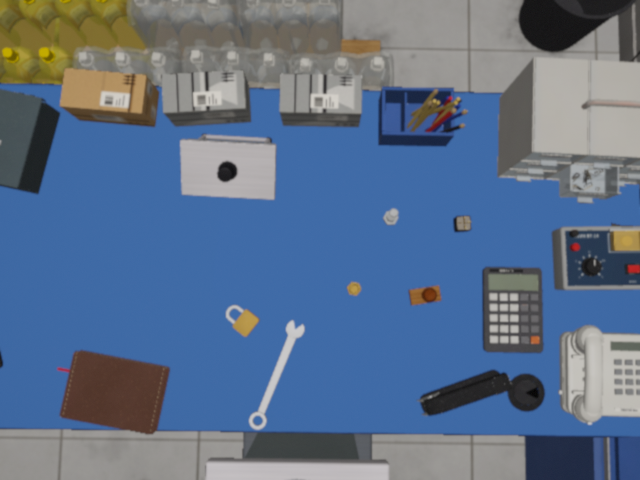

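The lid on its stand is at top-image (228,170), its knob at (227,171), the relay at (462,223) and the coupling at (354,288). The counter on the left, around (120,260), is bare. Next I'll measure the yaw from the edges and work out a stand-off pose.

```bash
cat >> h.py <<'E'
np.set_printoptions(precision=4,suppress=True)
def pose():
    o=bot.get_obs(); w,x,y,z=o["tool_rot"]; return np.array(o["eef_pos"]),R.from_quat([x,y,z,w])
def go(p,tilt=0.,yaw=0.):
    """tool z = down tilted toward +x by tilt (deg), then yawed (deg); tool y=+world y at yaw 0. prints the jog."""
    Rt=R.from_euler('z',yaw,degrees=True)*R.from_euler('y',-tilt,degrees=True)*R.from_matrix(np.array([[-1,0,0],[0,1,0],[0,0,-1.]]))
    p0,R0=pose(); rv=(R0.inv()*Rt).as_rotvec(); s=R0.inv().apply(np.array(p)-p0)*1000
    print("JOG",np.round(rv,3),np.round(s,1),"rot deg",round(np.degrees(np.linalg.norm(rv)),1))
E
python3 - <<'E'
from h import *
p=cam("top"); im=p["pixels"].astype(int)
def lid(im):
    h=cv2.cvtColor(p["pixels"],cv2.COLOR_RGB2HSV); m=((h[...,1]<70)&(h[...,2]>150)).astype(np.uint8)
    m[:128]=0;m[205:]=0;m[:,:170]=0;m[:,285:]=0
    return cv2.morphologyEx(m,cv2.MORPH_OPEN,np.ones((5,5)))
m=lid(im); c=max(cv2.findContours(m,0,1)[0],key=cv2.contourArea)
print(cv2.approxPolyDP(c,6,True)[:,0].tolist())
# long edges by column extremes
for f,z in((np.max,.045),(np.min,.08)):
    xs=range(195,262); ys=[f(np.nonzero(m[:,x])[0]) for x in xs]
    k=np.polyfit(xs,ys,1); a=on(p,(190,np.polyval(k,190)),z);b=on(p,(265,np.polyval(k,265)),z); print(a,b,"yaw",np.degrees(np.arctan2(*(a-b)[:2]*[-1,1])))
print(np.array(p["tool_from_camera"]) if "tool_from_camera" in p else "", np.array(bot.read_camera("wrist")["tool_from_camera"]))
for yaw in (0,):
    n=R.from_euler('y',-25,degrees=True).apply([0,0,1]); go(np.array([.643,.133,.088])+n*.10,25,yaw)
E
```

```text
[[180, 140], [182, 194], [273, 199], [274, 145]]
[0.6087 0.1939 0.045 ] [0.6039 0.0636 0.045 ] yaw -2.1030952941061627
[0.6956 0.1896 0.08  ] [0.6909 0.0626 0.08  ] yaw -2.104094579639955
 [[ 0.0011 -0.9473 -0.3202  0.0824]
 [ 1.      0.0009  0.0007  0.0003]
 [-0.0003 -0.3202  0.9473 -0.1427]
 [ 0.      0.      0.      1.    ]]
JOG [-0.082 -0.431 -0.369] [-510.4 -331.3   52.7] rot deg 32.8
```

Call:
{"method": "jog_arm", "body": {"motion": [[-0.08, -0.43, -0.37, -510, -331, 53, 85], [-0.08, -0.43, -0.37, -510, -331, 53, 85], [-0.08, -0.43, -0.37, -510, -331, 53, 85], [-0.08, -0.43, -0.37, -510, -331, 53, 85], [-0.08, -0.43, -0.37, -510, -331, 53, 85], [-0.08, -0.43, -0.37, -510, -331, 53, 85], [-0.08, -0.43, -0.37, -510, -331, 53, 85], [-0.08, -0.43, -0.37, -510, -331, 53, 85], [-0.08, -0.43, -0.37, -510, -331, 53, 85], [-0.08, -0.43, -0.37, -510, -331, 53, 85]]}}

```text
t: 2.25
eef_pos: [0.6018, 0.1308, 0.1785]
tool_rot: [0.216, 0.0, 0.976, -0.001]
contact_force: [0.0, 1.0, -0.1]
gripper_width: 0.996
grasp_force: 0.0
```

Run:
```python
from h import *
p=cam("wrist"); save(p,"w1.png")
n=R.from_euler('z',-2.1,degrees=True).apply(R.from_euler('y',-25,degrees=True).apply([0,0,1]))
for t in("lid_knob","lid"):
    l=bot.tip_of(t,p); print(t,[(a["xy"],a["score"]) for a in l[:2]])
    for z in (.08,.092): print(on(p,l[0]["xy"],z))
print(proj(p,[.6405,.136,.092]),proj(p,[.648,.127,.080]))
```

```text
lid_knob [([313.7, 224.8], 0.66), ([315.9, 240.9], 0.57)]
[0.6345 0.1259 0.08  ]
[0.6241 0.1263 0.092 ]
lid [([313.4, 223.5], 0.76)]
[0.6331 0.1257 0.08  ]
[0.6228 0.1261 0.092 ]
[326.8362 241.2199] [315.275  237.6058]
```

View pics/w1.png

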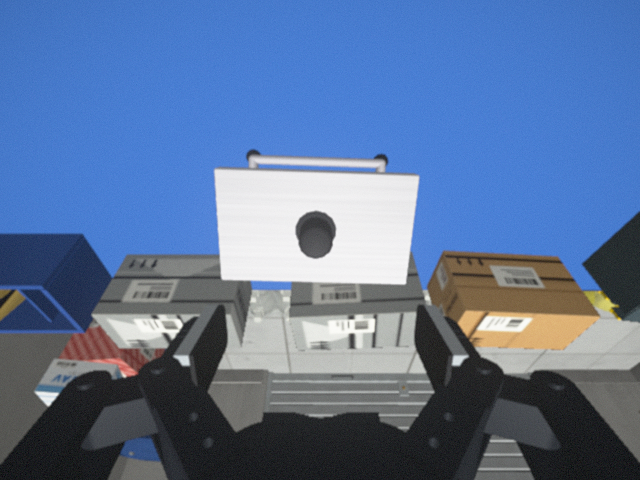

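Wrist picture: lid corners are near (215,168), (419,175), (408,284) and (222,278), and the knob top is at about (316,243). I'll fit the lid pose by PnP, with the tilt known.

Run:
```python
from h import *
from scipy.optimize import least_squares
p=cam("wrist"); g=cv2.cvtColor(p["pixels"],cv2.COLOR_RGB2GRAY)
h=cv2.cvtColor(p["pixels"],cv2.COLOR_RGB2HSV)
m=((h[...,1]<25)&(h[...,2]>215)).astype(np.uint8); m[:150]=0;m[300:]=0;m[:,:200]=0;m[:,430:]=0
m=cv2.morphologyEx(m,cv2.MORPH_OPEN,np.ones((9,9)))
c=max(cv2.findContours(m,0,1)[0],key=cv2.contourArea); q=cv2.approxPolyDP(c,8,True)[:,0]; print(q.tolist())
pts=np.array([[215,168.],[419,175],[408,284],[222,278]])
if len(q)==4: pts=np.array([min(q.tolist(),key=lambda a:np.hypot(*(np.array(a)-t))) for t in pts],float)
L=np.array([[-47.5,-80.5,14],[-47.5,80.5,14],[47.5,80.5,14],[47.5,-80.5,14]])/1000
c5=cv2.cornerSubPix(g,pts.astype(np.float32).reshape(-1,1,2),(4,4),(-1,-1),(3,30,.01))[:,0]; print(c5)
k=np.array([0,0,.048]); kp=np.array([316,243.])
def world(v,X): return R.from_euler('z',v[3]).apply(R.from_euler('y',-v[4]).apply(X))+v[:3]
def f(v): return np.concatenate([proj(p,world(v,x))-t for x,t in zip(L,c5)]+[proj(p,world(v,k))-kp, [200*(v[4]-np.radians(25))]])
s=least_squares(f,[.648,.133,.06,-.036,.436]); v=s.x
print(v[:3],np.degrees(v[3:]),"res",s.fun); kw=world(v,[0,0,.038]); n=world(v,[0,0,1])-v[:3]
print("knob",kw, "s est", v[:3]-n*.024-[0,0,.036])
yaw=np.degrees(v[3])
go(kw-n*(.019-.001)+n*.0,25,yaw); go(kw-n*.018+n*.05,25,yaw)
```

```text
[[217, 171], [225, 279], [407, 282], [419, 177]]
[[215.9542 169.6128]
 [420.5263 175.399 ]
 [407.2926 283.9199]
 [223.4953 279.7042]]
[0.6566 0.1263 0.0549] [-2.0478 25.0251] res [-0.3322 -0.199  -0.3394 -0.3379 -0.4998 -0.123  -0.0039  0.2188  1.0469
  0.4191  0.0876]
knob [0.6406 0.1268 0.0893] s est [ 0.6668  0.1259 -0.0029]
JOG [ 0.013 -0.001  0.031] [  1.5  -5.2 115.5] rot deg 1.9
JOG [ 0.013 -0.001  0.031] [ 1.6 -4.6 65.5] rot deg 1.9
```

Call:
{"method": "jog_arm", "body": {"motion": [[0.013, 0, 0.03, 2, -5, 30, 85], [0.013, 0, 0.03, 2, -5, 60, 85], [0.013, 0, 0.03, 2, -5, 80, 85], [0.013, 0, 0.03, 2, -5, 95, 80], [0.013, 0, 0.03, 2, -5, 105, 70], [0.013, 0, 0.03, 2, -5, 112, 60], [0.013, 0, 0.03, 2, -5, 112, 45], [0.013, 0, 0.03, 2, -5, 112, 20], [0.013, 0, 0.03, 2, -5, 112, 20], [0.013, 0, 0.03, 2, -5, 112, 20]], "grip_force": 60}}

```text
t: 3.7
eef_pos: [0.6459, 0.1282, 0.0766]
tool_rot: [0.216, 0.016, 0.976, -0.004]
contact_force: [-5.0, -0.2, 6.4]
gripper_width: 0.281
grasp_force: 58.7
```

Call:
{"method": "jog_arm", "body": {"motion": [[0, 0, 0, 0, 0, -6, 20], [0, 0, 0, 0, 0, -15, 20], [0, 0, 0, 0, 0, -30, 20], [0, 0, 0, 0, 0, -50, 20], [0, 0, 0, 0, 0, -75, 20], [0, 0, 0, 0, 0, -90, 20], [0, 0, 0, 0, 0, -90, 20]]}}

```text
t: 4.58
eef_pos: [0.6081, 0.13, 0.1589]
tool_rot: [0.217, 0.015, 0.976, -0.003]
contact_force: [0.5, -0.4, -2.1]
gripper_width: 0.281
grasp_force: 59.3
```

Run:
```python
from h import *
p=cam("scene"); cv2.imwrite("pics/s2.png",cv2.cvtColor(cv2.resize(p["pixels"][120:300,200:440],None,fx=3,fy=3),cv2.COLOR_RGB2BGR))
go([.50,.31,.10],0,0); print(pose()[0])
```

```text
JOG [-0.007  0.435 -0.031] [127.4 176.7   4.6] rot deg 25.0
[0.6079 0.1298 0.1579]
```

View pics/s2.png

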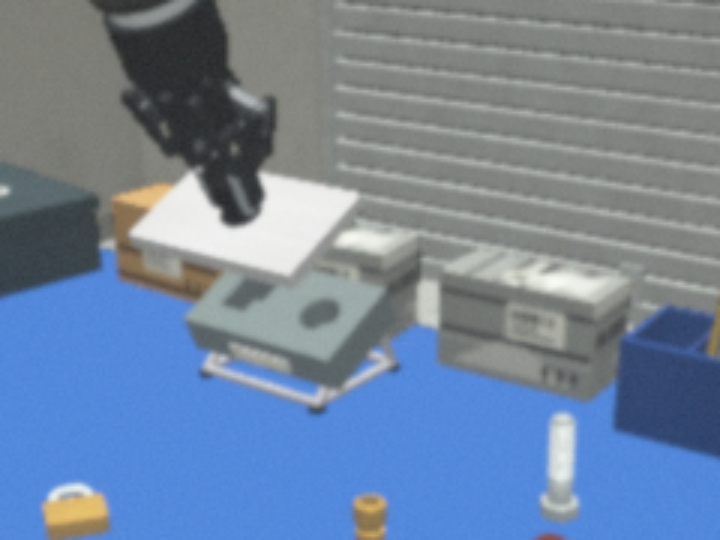

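The lid is hanging straight in the gripper (crop around (245,225)) and both pockets show below it. Next I carry it over the bare counter and level it on the way.

Call:
{"method": "jog_arm", "body": {"motion": [[0, 0.06, 0, 20, 25, -5, 20], [-0.007, 0.18, -0.01, 45, 70, -5, 20], [-0.007, 0.3, -0.02, 75, 110, 0, 20], [-0.007, 0.435, -0.031, 105, 150, 3, 20], [-0.007, 0.435, -0.031, 127, 177, 5, 20], [-0.007, 0.435, -0.031, 127, 177, 5, 20], [-0.007, 0.435, -0.031, 127, 177, 5, 20]]}}

```text
t: 5.5
eef_pos: [0.5009, 0.3091, 0.0985]
tool_rot: [-0.0, 0.0, 1.0, -0.001]
contact_force: [0.5, 0.1, -1.6]
gripper_width: 0.283
grasp_force: 59.3
```

Run:
```python
from h import *
go([.50,.31,.03],0,0); print(pose()[0])
```

```text
JOG [-0.002 -0.001 -0.001] [ 0.9  1.  68.5] rot deg 0.1
[0.5009 0.3091 0.0985]
```

Call:
{"method": "jog_arm", "body": {"motion": [[0, 0, 0, 0, 0, 30, 20], [0, 0, 0, 0, 0, 55, 20], [0, 0, 0, 0, 0, 66, 20], [0, 0, 0, 0, 0, 71, 20], [0, 0, 0, 0, 0, 73, 20], [0, 0, 0, 0, 0, 74.5, 20], [0, 0, 0, 0, 0, 74.5, 20]]}}

```text
t: 6.38
eef_pos: [0.5008, 0.3102, 0.0253]
tool_rot: [0.0, 0.0, 1.0, -0.0]
contact_force: [0.1, 0.9, -1.4]
gripper_width: 0.281
grasp_force: 59.3
```

Call:
{"method": "jog_arm", "body": {"motion": [[0, 0, 0, 0, 0, 1, 20], [0, 0, 0, 0, 0, 2, 20], [0, 0, 0, 0, 0, 3, 20], [0, 0, 0, 0, 0, 3, 20]]}}

```text
t: 6.88
eef_pos: [0.5006, 0.31, 0.0218]
tool_rot: [-0.0, 0.0, 1.0, -0.0]
contact_force: [0.9, 0.3, -1.9]
gripper_width: 0.285
grasp_force: 59.4
```

Call:
{"method": "jog_arm", "body": {"motion": [[0, 0, 0, 0, 0, 1, 20], [0, 0, 0, 0, 0, 1, 20], [0, 0, 0, 0, 0, 2, 20], [0, 0, 0, 0, 0, 2, 20]]}}

```text
t: 7.38
eef_pos: [0.5006, 0.31, 0.0216]
tool_rot: [-0.0, 0.0, 1.0, -0.0]
contact_force: [-5.7, -3.8, 16.6]
gripper_width: 0.286
grasp_force: 61.3
```

Contact. Release and retreat.

Call:
{"method": "jog_arm", "body": {"motion": [[0, 0, 0, 0, 0, -1.5, 24], [0, 0, 0, 0, 0, -1.5, 40], [0, 0, 0, 0, 0, -1.5, 60], [0, 0, 0, 0, 0, -1.5, 70], [0, 0, 0, 0, 0, -15, 80], [0, 0, 0, 0, 0, -40, 85], [0, 0, 0, 0, 0, -80, 85], [0, 0, 0, 0, 0, -120, 85], [0, 0, 0, 0, 0, -160, 85], [0, 0, 0, 0, 0, -160, 85]]}}

```text
t: 8.62
eef_pos: [0.5027, 0.3114, 0.1844]
tool_rot: [0.003, 0.0, 1.0, 0.002]
contact_force: [0.2, 0.4, -0.9]
gripper_width: 0.992
grasp_force: 0.0
```

Run:
```python
from h import *
p=cam("wrist"); l=bot.tip_of("lid",p); print(l[:1], on(p,l[0]["xy"],0)); print(pose()[0])
go([.525,-.28,.15],0,0)
```

```text
[{'xy': [316.1, 211.0], 'score': 0.84}] [0.5005 0.3082 0.    ]
[0.5007 0.3101 0.1806]
JOG [ 0.     0.001 -0.   ] [ -24.5 -590.1   30.6] rot deg 0.0
```

Call:
{"method": "jog_arm", "body": {"motion": [[0, 0, 0, -50, -590, 30, 85], [0, 0, 0, -50, -590, 30, 85], [0, 0, 0, -50, -590, 30, 85], [0, 0, 0, -50, -590, 30, 85], [0, 0, 0, -50, -590, 30, 85], [0, 0, 0, -50, -590, 30, 85], [0, 0, 0, -50, -590, 30, 85], [0, 0, 0, -50, -590, 30, 85], [0, 0, 0, -50, -590, 30, 85], [0, 0, 0, -50, -590, 30, 85]]}}

```text
t: 9.98
eef_pos: [0.5484, -0.2842, 0.1487]
tool_rot: [-0.002, 0.003, 1.0, -0.001]
contact_force: [-0.4, 0.3, -0.4]
gripper_width: 0.994
grasp_force: 0.0
```

Run:
```python
from h import *
p=cam("wrist"); print(pose()[0]); l=bot.tip_of("relay",p); print(l[:2]); xy=l[0]["xy"]; print(on(p,xy,0))
x,y=map(int,xy); x0=max(x-75,0);y0=max(y-75,0)
print("crop",x0,y0); cv2.imwrite("pics/r1.png",cv2.cvtColor(cv2.resize(p["pixels"][y0:y0+150,x0:x0+150],None,fx=4,fy=4),cv2.COLOR_RGB2BGR))
```

```text
[ 0.5481 -0.2876  0.1487]
[{'xy': [320.2, 251.4], 'score': 0.55}]
[ 0.5749 -0.2843  0.    ]
crop 245 176
```

View pics/r1.png

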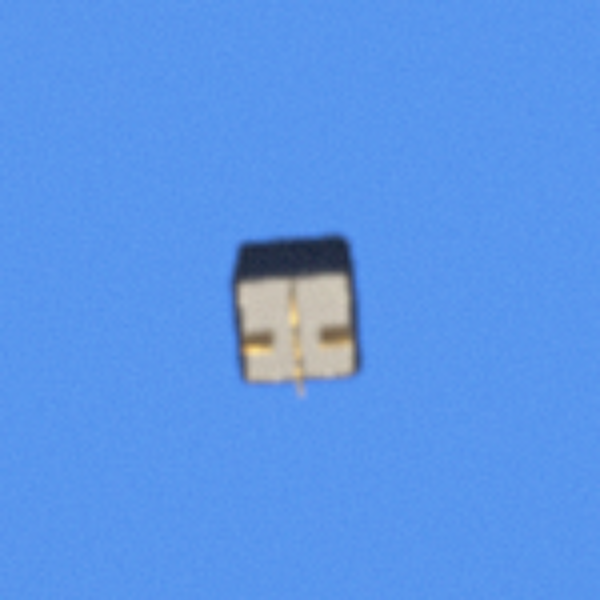

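The relay's top face is in the crop at (238,283), (348,277), (358,376), (245,381). It is only slightly rotated.

Run:
```python
from h import *
p=cam("wrist"); print(pose()[0]); 
c=np.array([[238,283],[348,277],[358,376],[245,381.]])/4+[245,176]
# refine against a fresh (settled) picture
g=cv2.cvtColor(p["pixels"],cv2.COLOR_RGB2HSV); m=((g[...,1]<90)|(g[...,2]<90)).astype(np.uint8); m[:200]=0;m[300:]=0;m[:,:270]=0;m[:,370:]=0
k=max(cv2.findContours(m,0,1)[0],key=cv2.contourArea); print(cv2.boundingRect(k),cv2.minAreaRect(k))
tan=((g[...,1]<90)&(g[...,2]>110)).astype(np.uint8)&m; k=max(cv2.findContours(cv2.morphologyEx(tan,3,np.ones((5,5))),0,1)[0],key=cv2.contourArea); r=cv2.minAreaRect(k); print(r)
b=cv2.boxPoints(r)
for q in (c,b):
    w=np.array([on(p,x,.026) for x in q]); print(w[:,:2], w.mean(0)); e=np.roll(w,-1,0)-w; print(np.degrees(np.arctan2(e[:,1],e[:,0])),np.linalg.norm(e,axis=1))
```

```text
[ 0.5488 -0.2817  0.1487]
(304, 236, 31, 38) ((319.1000061035156, 254.79998779296875), (36.584232330322266, 29.067975997924805), 85.60128784179688)
((319.3764343261719, 258.8940734863281), (28.37770652770996, 28.224313735961914), 85.60128784179688)
[[ 0.5608 -0.2982]
 [ 0.5595 -0.2748]
 [ 0.5824 -0.2725]
 [ 0.5835 -0.2972]] [ 0.5716 -0.2857  0.026 ]
[  93.0208    5.7374  -87.5224 -177.3586] [0.0234 0.023  0.0247 0.0227]
[[ 0.5599 -0.2985]
 [ 0.5581 -0.2745]
 [ 0.5843 -0.2725]
 [ 0.5862 -0.2971]] [ 0.5721 -0.2856  0.026 ]
[  94.3666    4.4725  -85.4825 -177.0744] [0.024  0.0262 0.0247 0.0263]
```

Run:
```python
from h import *
print(pose()[0]); go([.572,-.285,.012],0,4.3)
```

```text
[ 0.5488 -0.2817  0.1487]
JOG [-0.    -0.003 -0.079] [-23.6  -3.1 136.6] rot deg 4.5
```

Call:
{"method": "jog_arm", "body": {"motion": [[0, 0, -0.079, -23.5, -3, 10, 85], [0, 0, -0.079, -23.5, -3, 50, 85], [0, 0, -0.079, -23.5, -3, 90, 85], [0, 0, -0.079, -23.5, -3, 115, 75], [0, 0, -0.079, -23.5, -3, 130, 65], [0, 0, -0.079, -23.5, -3, 136, 55], [0, 0, -0.079, -23.5, -3, 136, 40], [0, 0, -0.079, -23.5, -3, 136, 20], [0, 0, -0.079, -23.5, -3, 136, 20], [0, 0, -0.079, -23.5, -3, 136, 20]], "grip_force": 35}}

```text
t: 11.38
eef_pos: [0.5747, -0.2834, 0.0154]
tool_rot: [0.001, -0.039, 0.999, -0.001]
contact_force: [-1.1, 0.9, 6.8]
gripper_width: 0.305
grasp_force: 35.1
```

Call:
{"method": "jog_arm", "body": {"motion": [[0, 0, 0, 0, 0, -10, 20], [0, 0, 0, 0, 0, -50, 20], [0, 0, 0, 0, 0, -100, 20], [0, 0, 0, 0, 0, -145, 20], [0, 0, 0, 0, 0, -145, 20]]}}

```text
t: 12.0
eef_pos: [0.5761, -0.2843, 0.1639]
tool_rot: [0.004, -0.039, 0.999, -0.002]
contact_force: [0.4, -0.1, -1.4]
gripper_width: 0.304
grasp_force: 34.5
```

Run:
```python
from h import *
print(pose()[0]); go([.611,.166,.1575],25,-2)
```

```text
[ 0.5761 -0.2843  0.1639]
JOG [ 0.021 -0.429  0.112] [-69.9 446.2   5.1] rot deg 25.4
```

Call:
{"method": "jog_arm", "body": {"motion": [[0.02, -0.43, 0.11, -70, 446, 5, 20], [0.02, -0.43, 0.11, -70, 446, 5, 20], [0.02, -0.43, 0.11, -70, 446, 5, 20], [0.02, -0.43, 0.11, -70, 446, 5, 20], [0.02, -0.43, 0.11, -70, 446, 5, 20], [0.02, -0.43, 0.11, -70, 446, 5, 20], [0.02, -0.43, 0.11, -70, 446, 5, 20], [0.02, -0.43, 0.11, -70, 446, 5, 20], [0.02, -0.43, 0.11, -70, 446, 5, 20], [0.02, -0.43, 0.11, -70, 446, 5, 20]]}}

```text
t: 13.25
eef_pos: [0.608, 0.165, 0.1532]
tool_rot: [0.213, 0.017, 0.977, -0.003]
contact_force: [0.1, -1.1, 0.0]
gripper_width: 0.305
grasp_force: 34.6
```

Run:
```python
from h import *
p=cam("wrist"); o=bot.get_obs(); print(o["eef_pos"],o["tool_rot"],pose()[1].as_matrix()); save(p,"w3.png")
for t in ("pocket_square","pocket_round"):
    l=bot.tip_of(t,p); print(t,l[:2])
    c,d=ray(p,l[0]["xy"]); 
    print(on(p,l[0]["xy"],.0668))
```

```text
[0.6083 0.1645 0.1535] [ 0.2129  0.0175  0.9769 -0.0026] [[-0.9088  0.0354  0.4158]
 [ 0.0331  0.9994 -0.0126]
 [-0.416   0.0023 -0.9094]]
pocket_square [{'xy': [319.8, 247.0], 'score': 0.81}]
[0.6519 0.1637 0.0668]
pocket_round [{'xy': [222.8, 249.0], 'score': 0.72}]
[0.6514 0.0887 0.0668]
```

View pics/w3.png

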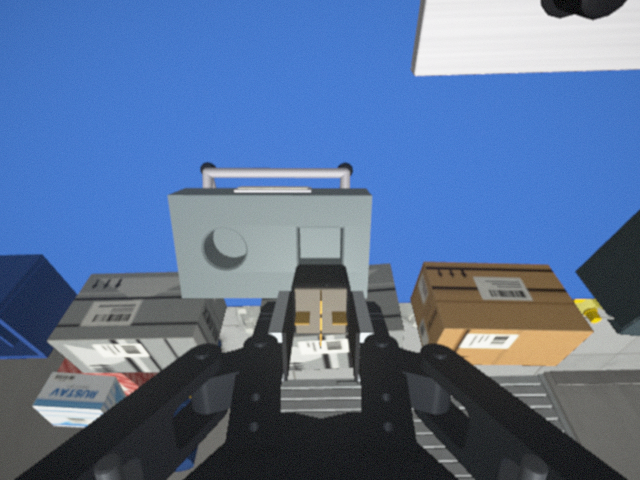

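```bash
python3 - <<'E'
from h import *
p=cam("wrist"); K=np.array(p["camera_matrix"]);T=np.array(p["tool_from_camera"])
im=p["pixels"]
print([(r,int(im[r,301:316].mean()),int(im[r,328:340].mean())) for r in range(258,345,2)])
def tp(xy,z):
    d=T[:3,:3]@(np.linalg.inv(K)@[xy[0],xy[1],1]); c=T[:3,3]; return c+d*(z-c[2])/d[2]
for z in(-.016,-.0135,-.011):
    print(z,[(r,tp((320,r),z)[0].round(4)) for r in (285,288,291,332,335,338)])
print([(r,tp((320,r),.0125)[0].round(4)) for r in (263,265,267)])
E
python3 - <<'E'
import cv2
i=cv2.imread('pics/w3.png'); cv2.imwrite('pics/w3c.png',cv2.resize(i[250:350,270:370],None,fx=5,fy=5))
E
```

```text
[(258, 84, 85), (260, 81, 81), (262, 82, 81), (264, 61, 61), (266, 41, 40), (268, 41, 40), (270, 42, 42), (272, 42, 41), (274, 43, 41), (276, 43, 40), (278, 42, 41), (280, 40, 41), (282, 43, 46), (284, 48, 49), (286, 54, 54), (288, 92, 91), (290, 147, 147), (292, 153, 153), (294, 154, 154), (296, 154, 154), (298, 154, 154), (300, 154, 154), (302, 154, 155), (304, 155, 155), (306, 155, 156), (308, 154, 157), (310, 149, 152), (312, 116, 111), (314, 111, 105), (316, 113, 107), (318, 114, 108), (320, 114, 109), (322, 123, 118), (324, 157, 157), (326, 156, 157), (328, 155, 157), (330, 156, 157), (332, 146, 149), (334, 122, 183), (336, 175, 206), (338, 180, 222), (340, 222, 197), (342, 226, 161), (344, 224, 151)]
-0.016 [(285, np.float64(0.0196)), (288, np.float64(0.0182)), (291, np.float64(0.0167)), (332, np.float64(-0.0036)), (335, np.float64(-0.0052)), (338, np.float64(-0.0067))]
-0.0135 [(285, np.float64(0.0183)), (288, np.float64(0.0169)), (291, np.float64(0.0154)), (332, np.float64(-0.0053)), (335, np.float64(-0.0069)), (338, np.float64(-0.0085))]
-0.011 [(285, np.float64(0.0171)), (288, np.float64(0.0156)), (291, np.float64(0.0141)), (332, np.float64(-0.007)), (335, np.float64(-0.0086)), (338, np.float64(-0.0103))]
[(263, np.float64(0.0178)), (265, np.float64(0.0167)), (267, np.float64(0.0156))]
```

View pics/w3c.png

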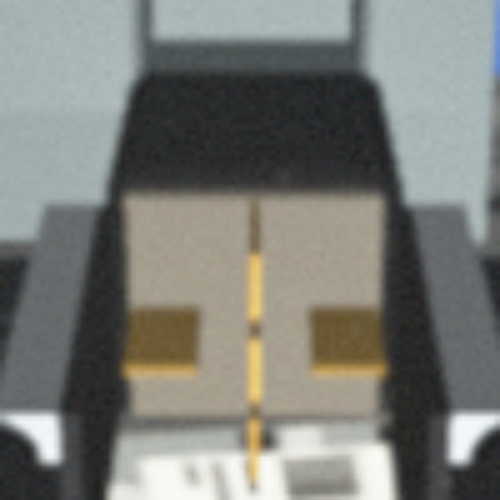

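The relay sits centred between the pads, about 4.5 mm towards the tool's +x, and the square pocket is at (320,244). Next I work out the entry.

Run:
```python
from h import *
R2=R.from_euler('z',-2,degrees=True)*R.from_euler('y',-25,degrees=True); n=R2.apply([0,0,1]);u=R2.apply([1,0,0])
m=np.array([.652,.164,.0668]); print(pose()[0])
for h in(.025,.002): go(m+n*h+u*.0045,25,-2)
```

```text
[0.6087 0.1651 0.1539]
JOG [ 0.003 -0.006 -0.002] [-7.4  0.2 72.2] rot deg 0.4
JOG [ 0.003 -0.006 -0.002] [-7.6  0.2 95.2] rot deg 0.4
```

Call:
{"method": "jog_arm", "body": {"motion": [[0, -0.005, 0, -7.5, 0, 30, 20], [0, -0.005, 0, -7.5, 0, 60, 20], [0, -0.005, 0, -7.5, 0, 72, 20], [0, -0.005, 0, -7.5, 0, 78, 20], [0, -0.005, 0, -7.5, 0, 83, 20], [0, -0.005, 0, -7.5, 0, 85, 20], [0, -0.005, 0, -7.5, 0, 86, 20], [0, -0.005, 0, -7.5, 0, 86, 20]]}}

```text
t: 14.45
eef_pos: [0.6513, 0.1662, 0.0792]
tool_rot: [0.216, 0.016, 0.976, -0.002]
contact_force: [0.5, -0.8, -0.1]
gripper_width: 0.306
grasp_force: 34.6
```

Run:
```python
from h import *
R2=R.from_euler('z',-2,degrees=True)*R.from_euler('y',-25,degrees=True); n=R2.apply([0,0,1]);u=R2.apply([1,0,0])
m=np.array([.652,.164,.0668]); p=cam("wrist"); o=bot.get_obs(); d=o["eef_pos"]-m; print(o["contact_force"],"n,u",d@n,d@u,d[1])
go(m+n*.002+u*.0045,25,-2)
cv2.imwrite("pics/w4.png",cv2.cvtColor(cv2.resize(p["pixels"][150:350,210:430],None,fx=3,fy=3),cv2.COLOR_RGB2BGR))
```

```text
[ 0.0391  0.3317 -0.2075] n,u 0.011509729888818324 0.004589864363746116 0.002159476631227758
JOG [ 0.004 -0.001  0.001] [ 0.1 -2.2  9.5] rot deg 0.3
```

View pics/w4.png

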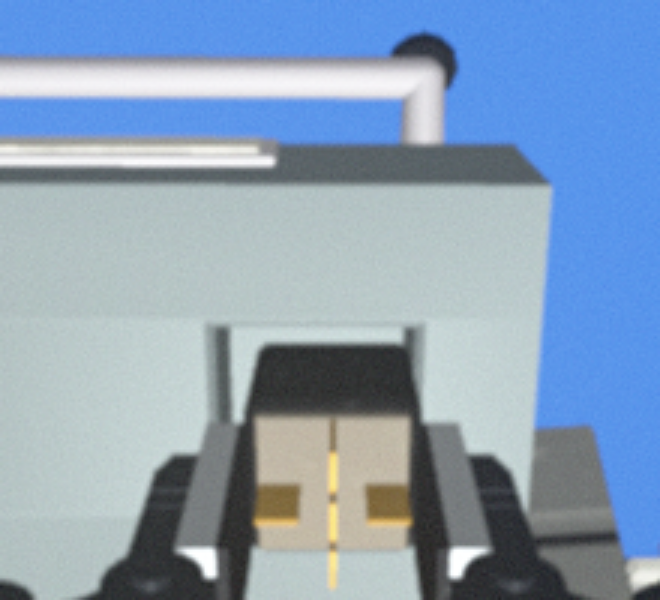

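In the crop, the pocket mouth spans columns 207–423 with its lower edge at row 323. The relay's bottom edge spans 258–410 at row 345, so it sits about 3 mm too far towards +y and is fine in x. I'll shift it and insert.

Call:
{"method": "jog_arm", "body": {"motion": [[0, 0, 0, 0, -2.7, 0, 20], [0, 0, 0, 0, -2.7, 0, 20], [0, 0, 0, 0, -2.7, 2, 20], [0, 0, 0, 0, -2.7, 4, 20], [0, 0, 0, 0, -2.7, 6, 20], [0, 0, 0, 0, -2.7, 8, 20], [0, 0, 0, 0, -2.7, 8, 20]]}}

```text
t: 15.38
eef_pos: [0.6546, 0.1632, 0.0714]
tool_rot: [0.216, 0.016, 0.976, -0.002]
contact_force: [0.2, -0.1, -0.0]
gripper_width: 0.303
grasp_force: 34.6
```

Call:
{"method": "jog_arm", "body": {"motion": [[0, 0, 0, 0, 0, 2, 20], [0, 0, 0, 0, 0, 3, 20], [0, 0, 0, 0, 0, 4, 20], [0, 0, 0, 0, 0, 5, 20], [0, 0, 0, 0, 0, 5, 20]]}}

```text
t: 16.0
eef_pos: [0.6563, 0.1632, 0.0679]
tool_rot: [0.216, 0.016, 0.976, -0.002]
contact_force: [-8.6, -0.9, 12.7]
gripper_width: 0.302
grasp_force: 43.4
```

Call:
{"method": "jog_arm", "body": {"motion": [[0, 0, 0, 0, 0, -2, 20], [0, 0, 0, 0, 0, -2, 34], [0, 0, 0, 0, 0, -2, 45], [0, 0, 0, 0, 0, -2, 45], [0, 0, 0, 0, 0, -40, 60], [0, 0, 0, 0, 0, -80, 85], [0, 0, 0, 0, 0, -80, 85], [0, 0, 0, 0, 0, -80, 85]]}}

```text
t: 17.0
eef_pos: [0.6229, 0.1642, 0.1392]
tool_rot: [0.216, 0.016, 0.976, -0.002]
contact_force: [0.4, -0.3, 0.6]
gripper_width: 0.997
grasp_force: 0.0
```

Run:
```python
from h import *
p=cam("wrist"); R2=R.from_euler('z',-2,degrees=True)*R.from_euler('y',-25,degrees=True)
m=np.array([.652,.164,.0668]); print(pose()[0])
# predicted seated outlines: body top (flush) and pin tops, drawn on the picture
im=p["pixels"].copy()
for h,c in((0,(255,0,0)),):
    q=[proj(p,m+R2.apply([a*.017,b*.017,h])) for a,b in((-1,-1),(1,-1),(1,1),(-1,1))]; print(np.round(q))
x,y=np.round(proj(p,m)).astype(int)
cv2.imwrite("pics/w5.png",cv2.cvtColor(cv2.resize(im[y-60:y+60,x-120:x+50],None,fx=4,fy=4),cv2.COLOR_RGB2BGR)); print(x,y)
```

```text
[0.6228 0.164  0.1387]
[[296. 222.]
 [297. 267.]
 [344. 267.]
 [345. 222.]]
320 245
```

View pics/w5.png

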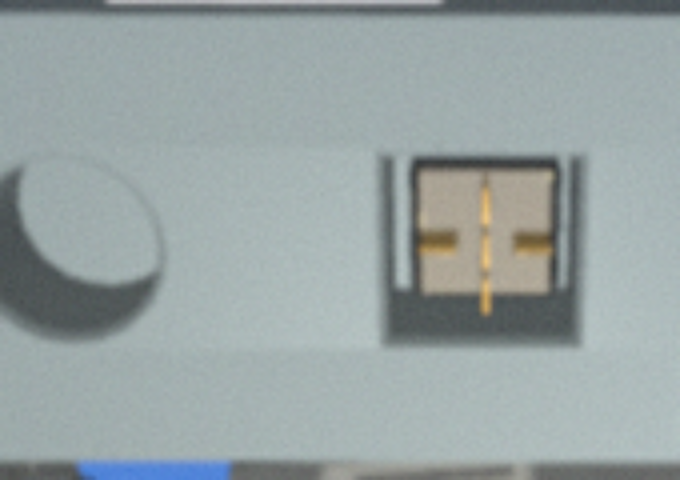

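The relay is down in the square pocket, flush and aligned (crop 413–560 by 157–295). The round pocket is clear at (75,245). The coupling is next.

Run:
```python
from h import *
go([.442,-.1,.15],0,0)
```

```text
JOG [-0.004  0.434 -0.032] [ 151.2 -269.6  -83.3] rot deg 24.9
```

Call:
{"method": "jog_arm", "body": {"motion": [[0, 0, 0, 0, 0, -40, 85], [-0.004, 0.434, -0.032, 151, -270, -83, 85], [-0.004, 0.434, -0.032, 151, -270, -83, 85], [-0.004, 0.434, -0.032, 151, -270, -83, 85], [-0.004, 0.434, -0.032, 151, -270, -83, 85], [-0.004, 0.434, -0.032, 151, -270, -83, 85], [-0.004, 0.434, -0.032, 151, -270, -83, 85], [-0.004, 0.434, -0.032, 151, -270, -83, 85], [-0.004, 0.434, -0.032, 151, -270, -83, 85], [-0.004, 0.434, -0.032, 151, -270, -83, 85]]}}

```text
t: 18.3
eef_pos: [0.4434, -0.099, 0.1503]
tool_rot: [0.001, -0.001, 1.0, 0.0]
contact_force: [0.3, 0.5, -0.2]
gripper_width: 0.995
grasp_force: 0.0
```

Run:
```python
from h import *
p=cam("wrist"); print(pose()[0]); l=bot.tip_of("coupling",p); xy=l[0]["xy"]; print(l[:2],on(p,xy,0))
s=bot.spot_in("coupling",p)[0]["xy"]; print(s,on(p,s,.025))
g=cv2.cvtColor(p["pixels"],cv2.COLOR_RGB2HSV); m=((g[...,0]>8)&(g[...,0]<40)&(g[...,1]>80)).astype(np.uint8)
k=min(cv2.findContours(m,0,1)[0],key=lambda c:-cv2.pointPolygonTest(c,tuple(map(float,s)),True)); x,y,w,h=cv2.boundingRect(k); print(x,y,w,h)
print("barrel top ctr", on(p,(x+w/2,y+h-8),.05))
t=cam("top"); s2=bot.spot_in("coupling",t)[0]["xy"]; print(on(t,s2,.04))
go([.4545,-.1,.028],0,0)
```

```text
[ 0.4432 -0.0992  0.1503]
[{'xy': [325.5, 236.5], 'score': 0.69}] [ 0.4563 -0.0938  0.    ]
[519.0, 447.9] [0.6889 0.1179 0.025 ]
612 455 1 1
barrel top ctr [0.6582 0.1898 0.05  ]Traceback (most recent call last):
  File "<stdin>", line 7, in <module>
IndexError: list index out of range
```

Call:
{"method": "jog_arm", "body": {"motion": [[0, 0, 0, -12, 3, 20, 85], [0, 0, 0, -12, 3, 60, 80], [0, 0, 0, -12, 3, 90, 70], [0, 0, 0, -12, 3, 110, 65], [0, 0, 0, -12, 3, 121, 50], [0, 0, 0, -12, 3, 122, 30], [0, 0, 0, -12, 3, 122, 10], [0, 0, 0, -12, 3, 122, 10], [0, 0, 0, -12, 3, 122, 10], [0, 0, 0, -12, 3, 122, 10]], "grip_force": 35}}

```text
t: 19.8
eef_pos: [0.4551, -0.0973, 0.0289]
tool_rot: [0.001, 0.0, 1.0, 0.0]
contact_force: [-0.4, -0.2, 5.4]
gripper_width: 0.218
grasp_force: 34.7
```

Call:
{"method": "jog_arm", "body": {"motion": [[0, 0, 0, 0, 0, -10, 10], [0, 0, 0, 0, 0, -50, 10], [0, 0, 0, 0, 0, -100, 10], [0, 0, 0, 0, 0, -140, 10], [0, 0, 0, 0, 0, -140, 10]]}}

```text
t: 20.42
eef_pos: [0.4564, -0.0976, 0.1715]
tool_rot: [0.004, 0.0, 1.0, 0.0]
contact_force: [1.3, 0.3, -1.7]
gripper_width: 0.217
grasp_force: 34.3
```

Run:
```python
from h import *
print(pose()[0]); R2=R.from_euler('z',-2,degrees=True)*R.from_euler('y',-25,degrees=True); n=R2.apply([0,0,1])
go(np.array([.6493,.09,.0668])+n*.12,25,-2)
```

```text
[ 0.4564 -0.0976  0.1715]
JOG [ 0.008 -0.429  0.034] [-142.2  189.4   -2.9] rot deg 24.6
```

Call:
{"method": "jog_arm", "body": {"motion": [[0.005, -0.435, 0.034, -142, 189, -3, 10], [0.005, -0.435, 0.034, -142, 189, -3, 10], [0.005, -0.435, 0.034, -142, 189, -3, 10], [0.005, -0.435, 0.034, -142, 189, -3, 10], [0.005, -0.435, 0.034, -142, 189, -3, 10], [0.005, -0.435, 0.034, -142, 189, -3, 10], [0.005, -0.435, 0.034, -142, 189, -3, 10], [0.005, -0.435, 0.034, -142, 189, -3, 10]]}}

```text
t: 21.42
eef_pos: [0.596, 0.0904, 0.1714]
tool_rot: [0.216, 0.018, 0.976, -0.003]
contact_force: [0.0, -0.1, -1.2]
gripper_width: 0.216
grasp_force: 34.4
```

```bash
cat > m.py <<'E'
from h import *
R2=R.from_euler('z',-2,degrees=True)*R.from_euler('y',-25,degrees=True); n=R2.apply([0,0,1]);u=R2.apply([1,0,0]);v=R2.apply([0,1,0])
m=np.array([.6493,.09,.0668])
def hull():
    p=cam("wrist"); p0,_=pose(); d=p0-m; print("n,u,v",d@n,d@u,d@v)
    g=cv2.cvtColor(p["pixels"],cv2.COLOR_RGB2HSV); k=((g[...,0]>8)&(g[...,0]<35)&(g[...,1]>110)&(g[...,2]>40)).astype(np.uint8)
    k[:180]=0;k[:,:285]=0;k[:,355:]=0;k[345:]=0
    return p,k
E
python3 - <<'E'
from m import *
p,k=hull(); 
for r in range(225,340,5):
    c=np.nonzero(k[r])[0]; print(r,(c.min(),c.max()) if len(c) else None,end=' ')
l=bot.tip_of("coupling",p); print(l[:1])
l=bot.tip_of("pocket_round",p); print(l[:1])
K=np.array(p["camera_matrix"]);T=np.array(p["tool_from_camera"])
for t in bot.tip_of("coupling",p)[:1]:
    d=T[:3,:3]@(np.linalg.inv(K)@[*t["xy"],1]); c=T[:3,3]; print("in tool",c+d*(.0285-c[2])/d[2])
go(m+n*.045,25,-2)
save(p,"full.png"); cv2.imwrite("pics/w6.png",cv2.cvtColor(cv2.resize(p["pixels"][180:360,200:420],None,fx=3.3,fy=3.3),cv2.COLOR_RGB2BGR))
E
```

```text
n,u,v 0.11739889962122593 -0.0038158211605389333 -0.0012614567931180432
225 None 230 None 235 None 240 None 245 None 250 None 255 None 260 (np.int64(314), np.int64(321)) 265 (np.int64(309), np.int64(336)) 270 (np.int64(306), np.int64(338)) 275 (np.int64(301), np.int64(340)) 280 (np.int64(300), np.int64(341)) 285 (np.int64(299), np.int64(343)) 290 (np.int64(301), np.int64(343)) 295 (np.int64(303), np.int64(340)) 300 (np.int64(304), np.int64(338)) 305 (np.int64(301), np.int64(341)) 310 (np.int64(301), np.int64(340)) 315 (np.int64(299), np.int64(341)) 320 (np.int64(298), np.int64(342)) 325 (np.int64(298), np.int64(343)) 330 (np.int64(299), np.int64(342)) 335 (np.int64(301), np.int64(340)) [{'xy': [320.8, 278.1], 'score': 0.63}]
[{'xy': [322.5, 238.5], 'score': 0.76}]
in tool [0.0019 0.0007 0.0285]
JOG [ 0.003 -0.    -0.001] [-3.6  0.4 72.4] rot deg 0.2
```

View pics/w6.png

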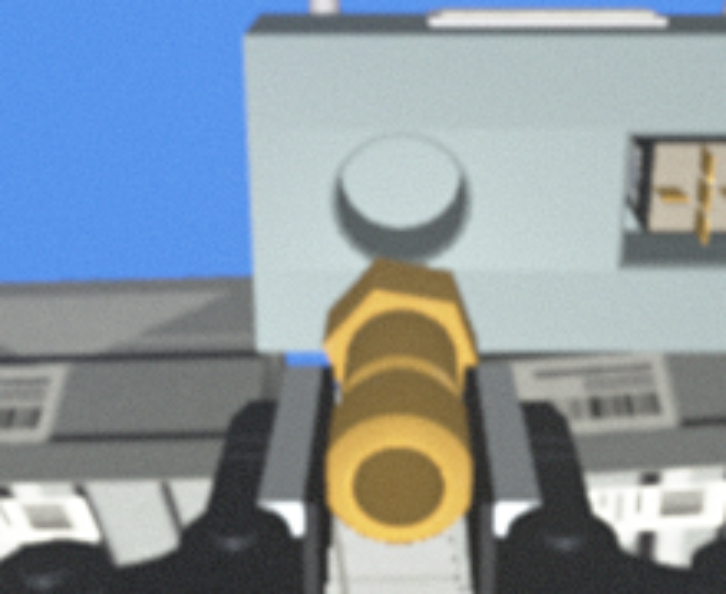

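Coupling held upright, centred in y and about 2 mm towards tool +x. The round pocket mouth is centred near crop (400,195).

Run:
```python
from m import *
p=cam("wrist")
l=bot.tip_of("pocket_round",p)[0]; c,d=ray(p,l["xy"]); X=c+d*((m-c)@n)/(d@n); e=X-m; print(l["xy"],"det u,v err",e@u,e@v)
# circle fit of the mouth centre by eye: crop (400,195)
c,d=ray(p,(400/3.3+200,196/3.3+180)); X=c+d*((m-c)@n)/(d@n); e=X-m; print("eye u,v",e@u,e@v)
go(m+n*.036+u*.002,25,-2)
```

```text
[320.9, 237.5] det u,v err -0.0006283620426171112 0.0006084627296038191
eye u,v 0.0010231345849226279 0.0008670272972327852
JOG [ 0.003 -0.    -0.001] [-5.6  0.2 81.4] rot deg 0.2
```

Call:
{"method": "jog_arm", "body": {"motion": [[0.003, 0, 0, -5.6, 0.5, 30, 10], [0.003, 0, 0, -5.6, 0.5, 60, 10], [0.003, 0, 0, -5.6, 0.5, 80, 10], [0.003, 0, 0, -5.6, 0.5, 84, 10], [0.003, 0, 0, -5.6, 0.5, 88, 10], [0.003, 0, 0, -5.6, 0.5, 91, 10], [0.003, 0, 0, -5.6, 0.5, 94, 10], [0.003, 0, 0, -5.6, 0.5, 94, 10]]}}

```text
t: 22.72
eef_pos: [0.6413, 0.0909, 0.0889]
tool_rot: [0.216, 0.017, 0.976, -0.004]
contact_force: [0.2, 1.0, -1.1]
gripper_width: 0.22
grasp_force: 34.4
```

Run:
```python
from m import *
p,k=hull()
l=bot.tip_of("pocket_round",p)
for q in l[:2]:
    c,d=ray(p,q["xy"]); X=c+d*((m-c)@n)/(d@n); e=X-m; print(q,"u,v",e@u,e@v)
print(bot.get_obs()["contact_force"]); go(m+n*.004+u*.002,25,-2)
```

```text
n,u,v 0.023446696781112396 0.0021165057223482796 0.0006078259237231708
[ 0.9643 -0.034  -1.4188]
JOG [-0.    -0.    -0.001] [ 0.1 -0.6 19.4] rot deg 0.0
```

Call:
{"method": "jog_arm", "body": {"motion": [[0, 0, 0, 0, 0, 4, 10], [0, 0, 0, 0, 0, 8, 10], [0, 0, 0, 0, 0, 12, 10], [0, 0, 0, 0, 0, 15, 10], [0, 0, 0, 0, 0, 17, 10], [0, 0, 0, 0, 0, 18, 10], [0, 0, 0, 0, 0, 18, 10]]}}

```text
t: 23.7
eef_pos: [0.6489, 0.0905, 0.0723]
tool_rot: [0.216, 0.017, 0.976, -0.004]
contact_force: [-0.8, -0.1, -0.8]
gripper_width: 0.218
grasp_force: 34.4
```

Call:
{"method": "jog_arm", "body": {"motion": [[0, 0, 0, 0, 0, 1, 10], [0, 0, 0, 0, 0, 2, 10], [0, 0, 0, 0, 0, 3, 10], [0, 0, 0, 0, 0, 3, 10]]}}

```text
t: 24.2
eef_pos: [0.6502, 0.0906, 0.0698]
tool_rot: [0.216, 0.017, 0.976, -0.004]
contact_force: [-1.6, 0.1, 1.6]
gripper_width: 0.219
grasp_force: 34.7
```

Call:
{"method": "jog_arm", "body": {"motion": [[0, 0, 0, 0, 0, 1, 10], [0, 0, 0, 0, 0, 1.5, 10], [0, 0, 0, 0, 0, 1.5, 10]]}}

```text
t: 24.58
eef_pos: [0.6504, 0.0907, 0.0696]
tool_rot: [0.217, 0.017, 0.976, -0.004]
contact_force: [-12.7, 0.7, 18.5]
gripper_width: 0.217
grasp_force: 36.6
```

Call:
{"method": "jog_arm", "body": {"motion": [[0, 0, 0, 0, 0, -1.5, 10], [0, 0, 0, 1, 0, -1.5, 10], [0, 0, 0, 2, 0, -1.5, 10], [0, 0, 0, 3, 0, -1.5, 10], [0, 0, 0, 3, 0, -1.2, 10]]}}

```text
t: 25.2
eef_pos: [0.6485, 0.0907, 0.0689]
tool_rot: [0.217, 0.018, 0.976, -0.004]
contact_force: [-1.4, -0.5, 7.6]
gripper_width: 0.217
grasp_force: 35.1
```

Call:
{"method": "jog_arm", "body": {"motion": [[0, 0, 0, 0, 0, 0, 18], [0, 0, 0, 0, 0, 0, 24], [0, 0, 0, 0, 0, 0, 34], [0, 0, 0, 0, 0, 0, 48], [0, 0, 0, 0, 0, 0, 48], [0, 0, 0, 0, 0, -30, 50], [0, 0, 0, 0, 0, -60, 60], [0, 0, 0, 0, 0, -90, 80], [0, 0, 0, 0, 0, -90, 80]]}}

```text
t: 26.32
eef_pos: [0.6102, 0.0923, 0.152]
tool_rot: [0.218, 0.018, 0.976, -0.003]
contact_force: [0.9, -0.5, 0.6]
gripper_width: 0.941
grasp_force: 0.0
```

Run:
```python
from m import *
o=bot.get_obs(); print(o["t"],o["eef_pos"])
P=[cam(c) for c in("wrist","scene","top")]; sq=m+v*.074
ps=P[0]
for t,M in(("relay",sq),("coupling",m)):
  for i,p in enumerate(P):
    l=bot.tip_of(t,p)
    if l:
        c,d=ray(p,l[0]["xy"]); q=M-n*.026; X=c+d*((q-c)@n)/(d@n); print(t,i,l[0]["xy"],round(l[0]["score"],2),"rel seated origin u,v",(X-q)@u,(X-q)@v)
# outline of the coupling in the wrist picture versus prediction standing square against the lower wall / centred
g=cv2.cvtColor(ps["pixels"],cv2.COLOR_RGB2HSV); k=((g[...,0]>8)&(g[...,0]<35)&(g[...,1]>110)&(g[...,2]>40)).astype(np.uint8)
x,y=np.round(proj(ps,m+n*.012)).astype(int); w=np.zeros_like(k); w[y-40:y+50,x-40:x+40]=k[y-40:y+50,x-40:x+40]
c=max(cv2.findContours(w,0,1)[0],key=cv2.contourArea); print("seen box",cv2.boundingRect(c))
for uo in(-.0045,-.003,0):
    q=np.array([proj(ps,m+u*(uo+.01*np.cos(a))+v*.01*np.sin(a)+n*.024) for a in np.linspace(0,6.28,40)]); print(uo,"pred top ring",q.min(0),q.max(0))
print("mouth ring",[ (proj(ps,m+u*s*.0165),proj(ps,m+v*s*.0165)) for s in(-1,1)])
```

```text
26.325 [0.6102 0.0923 0.152 ]
relay 0 [410.5, 229.2] 0.7 rel seated origin u,v -0.002561951324366093 0.002187008317146772
relay 1 [284.8, 226.5] 0.55 rel seated origin u,v -0.0023033467496559844 -0.003848497246267849
coupling 0 [318.5, 231.9] 0.86 rel seated origin u,v -0.0002866410044553393 1.6663638427711308e-05
coupling 1 [308.9, 234.4] 0.68 rel seated origin u,v -0.005461506816691238 -0.007742495896281625
coupling 2 [253.0, 166.1] 0.66 rel seated origin u,v 0.001051492425760173 -0.003316831520280157
seen box (305, 225, 30, 38)
-0.0045 pred top ring [303.5253 233.9377] [332.8151 261.416 ]
-0.003 pred top ring [303.5624 236.057 ] [332.7894 263.4178]
0 pred top ring [303.636  240.2683] [332.7383 267.3961]
mouth ring [(array([318.2889, 221.4523]), array([296.506 , 242.5427])), (array([318.3945, 262.7151]), array([340.1752, 242.5046]))]
```

```bash
python3 -c "
from station import bot
print(bot.hand_in())"
```

```text
the job is handed in; nothing more can be done
None
```

I handed the job in at about 26 s: the lid is flat on the bare counter, knob up. The relay (pins up) is in the square pocket and the coupling (hexagon end first) is in the round one. The camera checks looked right, but hand-in returned no verdict, and I did not press the relay to confirm it is fully down. I never gripped or aimed at the bolt, stamp or padlock.

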